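Pour the marble beads from the shamrock carton into the blue jug

ROBOT

A 6-joint arm with a two-finger parallel gripper is mounted at the origin on the work surface. World frame = base frame: x ahead of the robot, y to its left, z up, the work surface at z = 0. Lengths are in mm, angles in rad, forces in N, time in s.
With the tool pointing down it reaches from about 350 to 975 mm from the base axis. Payload 7.1 kg.
Tool frame: the origin (TCP) lies between the finger pads; the fingertips stand 19 mm ahead of it and the grasp point (between the pads) is the TCP (ctrl.tcp_to_tips is the distance from the TCP to the fingertips, in mm); z points along the fingers, y is the line along which they close (so a half turn about z gives the same grasp; the last joint's range is limited). The gripper opens to 88 mm and grips with 3 to 60 N. Pads are 20 mm wide; open, the fingers measure 115 mm over their backs; the gripper's body (75 mm by 178 mm) begins 61 mm behind the grasp point.
Start: joints at [1.262, 0.423, 1.63, -0, 1.089, -0.019], TCP at [178.569, 598.931, 204.475] pointing down, gripper open.
Joint ranges: [-3, 3], [-0.9, 2.11], [0.09, 2.58], [-1.31, 4.45], [0.11, 2.69], [-2.54, 2.54]. Speed limits (rad/s): [2.39, 2.39, 3.01, 3.14, 3.14, 3.14].

INTERFACE

Orientations are given as a rotation vector (axis times angle).
In Python, from workcell import status, optics, ctrl gives the robot as it stands. The module is installed in compiled form; this text tells all that it offers.
- The arm moves only by the shell command python3 -m inch 'ROWS'. ROWS is JSON, a list that holds one entry, the list of rows, each a list of 7 numbers: the shift along the tool's x, y, z in mm, then the turn, a rotation vector about the tool's x, y, z in rad, then the opening in per cent of the stroke, from 0 (shut) to 100 (fully open). A call has 1 to 20 rows; each row is the pose to reach, as a shift and turn from the pose commanded when the call began, along the tool's axes at that moment; what a row does not reach only later rows make up. A row lasts 1/10 s, in which the tool goes at most 50 mm and 8.59 degrees, less where a joint would pass 70% of its speed; a pose out of reach is approached as far as the arm can. A call with a gripper value outside its range is refused whole. The fingers move at their own pace and stop on an object; the grip force is fixed at half the most. Time passes only in rows, so rows that repeat a pose let the fingers close. It gives the time, the measured TCP pose, the force, the opening and the grip force at its end, in the units of the state.
- status.get_obs(): the state, without advancing time (a new reading comes with each control period).
- optics.get_image(name): name is "side" or "top"; returns a dict with "frame" (420x560x3 uint8, red, green, blue), "fx", "fy", "cx", "cy" (pixels), "rvec" (rotation vector, rad) and "tvec" (3), from world to camera coordinates, as OpenCV has them. Camera axes: x right, y down, z forward; pixel columns grow to the right and rows downward; lengths in mm; the calibration is good to about 2 mm. A picture is of the moment at which its call begins. There is no depth.
- ctrl.close_job(): hands the job in; it is judged then, once.
The state is a dict: "t": time; "qpos": joint angles; "qvel": joint speeds; "joint_torque": joint torques, N m; "ee_pos": TCP position; "orientation": TCP orientation; "ft_force": force on the tool from outside, world axes, zero at the start; "moment": the same for the moment, N m; "width": finger opening in mm; "grasp_force": force on a finger pad.
Only numpy, scipy, OpenCV 4.12 (cv2) and the standard library are available. Lean on these libraries where they do the work, as an engineer would, in place of code of your own. Each camera call takes 0.05 s, during which the arm holds its last target. There are 200 camera calls.

TASK

Pull the folded white spout of the green carton all the way out while the carton stands on the shelf, then pick up the carton and tip it so that all three green marble beads run out into the squat blue jug. Stand the carton back upright on the shelf top and let go, leaving the jug standing upright with the beads in it.

Things in the scene. Friction and masses are not known exactly. Their poses are not given: they have to be found in the camera images.
- carton_center (a point): Centre of the loose green carton with white shamrocks (a yellow one is a bystander): 80 mm long (x), 56 wide (y), 90 high (z), about 0.25 kg, rigid. 45 mm above its underside. Axes are the carton's: z up out of the clear top, -x out of the front, where the spout is. Grip it from above across its 56 mm width, 15 to 25 mm above this point, so that the gripper clears the top.
- spout (a joint): Angle of the green carton's spout (rad): 0 folded flush in the front face, 1.3 fully out (stop), nearly level. Starts at 0 to 0.15. Hinge line along the carton's y, 38.5 mm in front (carton -x) of and 5 mm below the carton's centre. Light friction (0.03 N m): it stays where left.
- spout_tab (a point): Middle of the spout's pull tab, pinched across its 26 mm width (carton y). Tab 4 mm thick, 34 long, leaning forward 45 deg from the spout plate (49 wide, 50 high). Folded, this point is 18.4 mm in front of and 68.4 above the hinge; it moves on a 70.8 mm arc forward and down. Its axes turn with the spout. Spout out, beads leave over the tab's end, 8 mm past this point.
- jug_mouth (a point): Centre of the mouth of the squat blue ceramic jug, at the rim, 75 mm above its underside. Inner mouth diameter 104 mm, body 126 mm, wall 4 mm, loose, about 0.55 kg; a handle reaches 93 mm from the axis on its +x side, below the rim. z is up.
- bead1_center (a point): Centre of green marble bead 1, a ball 20 mm in diameter, 11.5 g, that starts inside the green carton, at its back. A ramp inside falls 18 degrees from the spout to the back, so the beads run out over the open spout once the carton's front is tipped down some 25 degrees or more; 40 degrees empties it.
- bead2_center (a point): Centre of green marble bead 2, a ball 20 mm in diameter, 11.5 g, that starts inside the green carton, at its back. A ramp inside falls 18 degrees from the spout to the back, so the beads run out over the open spout once the carton's front is tipped down some 25 degrees or more; 40 degrees empties it.
- bead3_center (a point): Centre of green marble bead 3, a ball 20 mm in diameter, 11.5 g, that starts inside the green carton, at its back. A ramp inside falls 18 degrees from the spout to the back, so the beads run out over the open spout once the carton's front is tipped down some 25 degrees or more; 40 degrees empties it.
Not all that is in view belongs to the job. Leave any purple or red look-alike of the part that bears carton_center alone.

How it is judged:
By the outcome, as a careful person would: the job done as asked, in the order asked, and still so for the second after the job is handed in, with the robot touching nothing.
It also fails if it takes over 58 s, if anything falls off the work surface, if the arm or the gripper's body presses on something with over 40 N, if the wrist force passes 120 N, or if a joint passes its speed limit or range.

## Working session

There is one attempt and no reset: what is moved stays moved. The work goes in short steps, Python scripts to look and compute and a shell command to move; the robot and the scene stay as the last step left them, time stands still between calls to the robot, and variables do not carry over. Pictures are saved under pics/ and viewed, at most 10 in all, crops included, and the job is handed in when it is done.

```bash
mkdir -p pics; python3 - <<'E'
from workcell import status, optics, ctrl
import cv2,numpy as np
for n in("side","top"):
    d=optics.get_image(n); cv2.imwrite(f"pics/{n}0.png",d["frame"][:,:,::-1])
    R=cv2.Rodrigues(np.array(d["rvec"],float))[0]
    print(n,d["fx"],d["cx"],d["cy"],d["rvec"],d["tvec"],-R.T@np.array(d["tvec"]))
print(status.get_obs())
E
```

```text
side 409.51137271615085 281.79567464058465 205.9287550563628 [ 2.20855549 -0.02708938  0.03650665] [-483.61739713   97.19905371  920.3892075 ] [ 450.56977493 -696.75528109  634.01000964]
top 511.2277541920453 275.3912068927115 216.40506594030754 [ 2.16070966 -2.11361326  0.17013288] [   3.01616482  518.5570962  1108.02755043] [ 334.95675828   10.84291806 1176.57214526]
{'t': 0.1, 'qpos': array([ 1.26196817e+00,  4.23754647e-01,  1.63057616e+00, -2.52784257e-05,
        1.08863759e+00, -1.89887481e-02]), 'qvel': array([ 0.00106575, -0.00148347, -0.00260802,  0.00053506, -0.00133533,
       -0.00116156]), 'joint_torque': array([ 1.04414401e-04, -5.45612955e+01, -2.74325913e+01,  6.44386327e-02,
        1.88305427e-02, -6.65581297e-05]), 'ee_pos': array([178.44156508, 598.44298138, 203.8002672 ]), 'orientation': array([-4.53639174e-01, -3.10846259e+00,  2.13764006e-03]), 'ft_force': array([0.66073095, 0.37279796, 0.0497683 ]), 'moment': array([-0.02608829,  0.00894899,  0.00680405]), 'grasp_force': 0.0, 'width': 87.38204733539402}
```

View pics/side0.png

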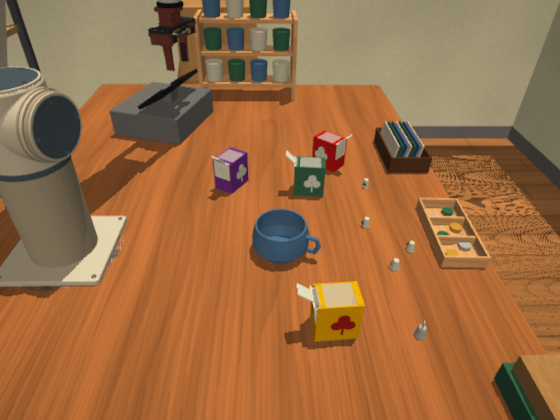

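View pics/top0.png

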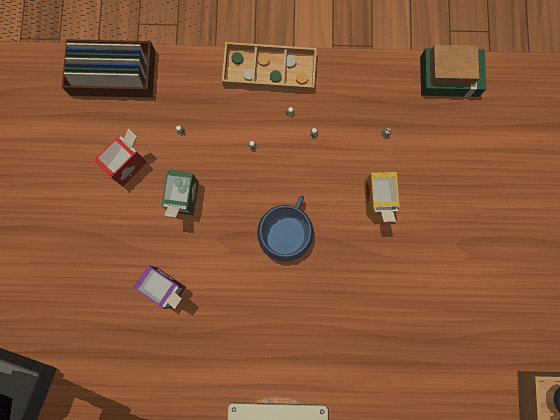

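The side view shows the green carton at about (310,178) with its tab at (292,157), and the jug at (281,235). In the top view the carton is at (180,190), the tab at (172,211) and the jug at (285,233). The carton's front points roughly toward the robot.

```bash
cat > h.py <<'E'
import cv2,numpy as np
from workcell import status, optics, ctrl
def grab(n):
    d=optics.get_image(n); d["R"]=cv2.Rodrigues(np.array(d["rvec"],float))[0]
    d["t"]=np.array(d["tvec"],float); d["C"]=-d["R"].T@d["t"]
    d["hsv"]=cv2.cvtColor(d["frame"],cv2.COLOR_RGB2HSV); return d
def ray(d,u,v):
    r=d["R"].T@np.array([(u-d["cx"])/d["fx"],(v-d["cy"])/d["fy"],1]); return d["C"],r/np.linalg.norm(r)
def onz(d,u,v,z):
    C,r=ray(d,u,v); return C+r*(z-C[2])/r[2]
def tri(d1,p1,d2,p2):
    C1,r1=ray(d1,*p1);C2,r2=ray(d2,*p2)
    s=np.linalg.lstsq(np.c_[r1,-r2],C2-C1,rcond=None)[0]
    a=C1+s[0]*r1;b=C2+s[1]*r2; return (a+b)/2,np.linalg.norm(a-b)
def proj(d,P):
    q=d["R"]@np.array(P)+d["t"]; return d["fx"]*q[0]/q[2]+d["cx"],d["fy"]*q[1]/q[2]+d["cy"]
E
python3 - <<'E'
from h import *
T=grab("top");S=grab("side")
for n,d,b in(("top",T,(150,240,155,225)),("side",S,(280,340,140,205))):
    m=cv2.inRange(d["hsv"],(60,60,20),(90,255,255)); z=np.zeros_like(m); u0,u1,v0,v1=b
    z[v0:v1,u0:u1]=m[v0:v1,u0:u1]
    ys,xs=np.nonzero(z); print(n,len(xs),xs.min(),xs.max(),ys.min(),ys.max())
    print(cv2.minAreaRect(np.c_[xs,ys].astype(np.float32)))
# jug: blue mask
m=cv2.inRange(T["hsv"],(98,70,30),(118,255,255));m[:, :240]=0;m[:,330:]=0;m[:190]=0;m[280:]=0
c=max(cv2.findContours(m,0,1)[0],key=cv2.contourArea)
print("jug",cv2.boundingRect(c),cv2.minEnclosingCircle(c))
a=cv2.resize(T["frame"][155:230,145:215],None,fx=8,fy=8,interpolation=2)
b=cv2.resize(S["frame"][135:210,275:345],None,fx=8,fy=8,interpolation=2)
b=b[:,:240*0+560]
o=np.hstack([a,b]);o=cv2.resize(o,(800,int(o.shape[0]*800/o.shape[1])))
cv2.imwrite("pics/crop1.png",o[:,:,::-1]);print(o.shape)
E
```

```text
top 233 162 192 170 208
((176.84747314453125, 188.97616577148438), (25.317808151245117, 36.2476921081543), 8.880659103393555)
side 681 294 324 157 195
((309.20367431640625, 176.2239990234375), (29.252567291259766, 37.81429672241211), 2.726310968399048)
jug (258, 196, 53, 61) ((288.0, 225.0), 31.780595779418945)
(428, 800, 3)
```

View pics/crop1.png

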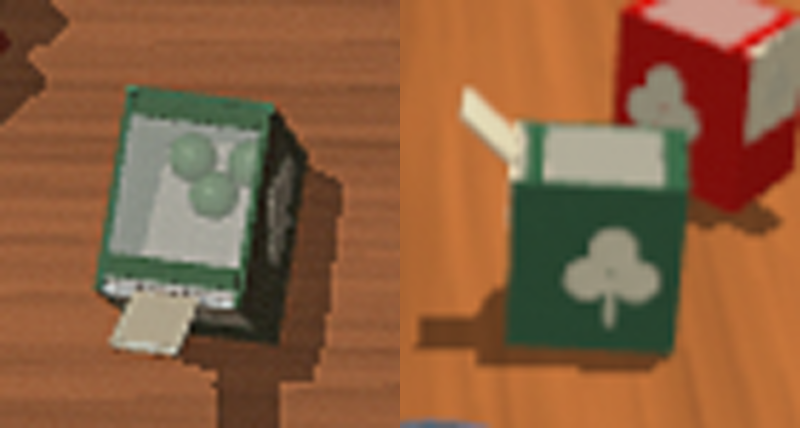

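The crop shows the carton's back edge at crop (130,88)-(275,105) and its front edge at about (98,285)-(238,302). The tab end is at (110,345)-(178,355), and all three beads are at the back. The side crop shows the tab tip at (465,92).

```bash
python3 - <<'E'
from h import *
np.set_printoptions(precision=1,suppress=True)
T=grab("top");S=grab("side")
k=5.714
t=lambda x,y:(145+x/k-.4,155+y/k-.4); s=lambda x,y:(275+(x-400)/k-.4,135+y/k-.4)
P={n:onz(T,*t(*p),90) for n,p in dict(BL=(130,88),BR=(275,105),FR=(238,303),FL=(98,290)).items()}
print(P); print("top centre",sum(P.values())/4, "len",np.linalg.norm((P["BL"]-P["FL"])),np.linalg.norm((P["BR"]-P["FR"])),"wid",np.linalg.norm(P["BL"]-P["BR"]),np.linalg.norm(P["FL"]-P["FR"]))
x=(P["BL"]+P["BR"]-P["FL"]-P["FR"]);print("yaw",np.degrees(np.arctan2(x[1],x[0])), "yaw by width",[np.degrees(np.arctan2(*(P[a]-P[b])[[1,0]]))-90 for a,b in(("BL","BR"),("FL","FR"))])
# side: top face corners  near face (y-) : front-top(512,183) back-top(688,187); bottom 
for p in((512,183),(688,187)): print("side top",onz(S,*s(*p),90))
for p in((508,345),(672,354)): print("side bot",onz(S,*s(*p),0))
print("tab end tri",tri(T,t(144,350),S,s(464,92)))
print("tab base tri",tri(T,t(174,297),S,s(512,140)))
# jug
for d,n in((T,"top"),(S,"side")):
    m=cv2.inRange(d["hsv"],(98,70,20),(118,255,255));m[:, :240]=0;m[:,330:]=0;m[:190]=0;m[280:]=0
    m=cv2.morphologyEx(m,cv2.MORPH_OPEN,np.ones((11,11),np.uint8))
    c=max(cv2.findContours(m,0,1)[0],key=cv2.contourArea)
    x0,y0,w,h=cv2.boundingRect(c);print(n,x0,y0,w,h)
    l=onz(d,x0,y0+h/2,60);r=onz(d,x0+w-1,y0+h/2,60);print(l,r)
print("jug c",onz(T,285,230.5,60),onz(T,285,233,75))
cv2.imwrite("pics/jug.png",np.hstack([cv2.resize(T["frame"][185:265,245:325],(400,400)),cv2.resize(S["frame"][200:280,245:325],(400,400))])[:,:,::-1])
E
```

```text
{'BL': array([608. , 252.5,  90. ]), 'BR': array([602.6, 196.8,  90. ]), 'FR': array([525.5, 207.1,  90. ]), 'FL': array([529.3, 260.3,  90. ])}
top centre [566.3 229.2  90. ] len 79.08338820602503 77.76559292562814 wid 56.01138598864609 53.30083082993308
yaw -6.599224707316331 yaw by width [np.float64(-5.579417662693828), np.float64(-4.110046725451511)]
side top [521.1 205.6  90. ]
side top [600.  201.7  90. ]
side bot [522.4 207.3   0. ]
side bot [599.3 199.2   0. ]
tab end tri (array([501. , 235.1, 120.2]), np.float64(1.9474410368619097))
tab base tri (array([523.9, 229.5,  98.7]), np.float64(3.583320465436199))
top 268 218 39 36
[471.4  29.7  60. ] [473.2 -53.9  60. ]
side 254 210 54 53
[422.5 -31.8  60. ] [535.9 -33.4  60. ]
jug c [484.4  -7.5  60. ] [476.9  -7.3  75. ]
```

View pics/jug.png

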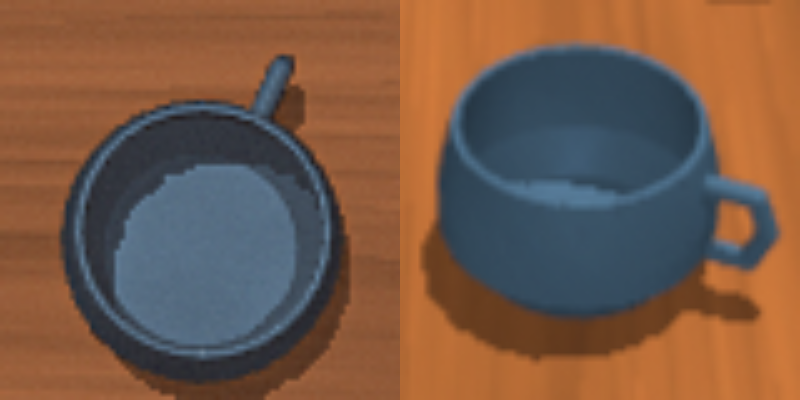

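The rim centre falls at top pixel (285.3,230.5) and side pixel (281,225), which puts the jug at about (482,-7.5). The carton centre is about (563.5,230.5) with a yaw of about -5.5°. Next I'll work out the rows for the pull.

```bash
cat >> h.py <<'E'
from scipy.spatial.transform import Rotation as Ro
np.set_printoptions(precision=3,suppress=True)
CC=np.array([563.5,230.5,45.]); YAW=-5.5
def axes(yaw):  # front, carton y, up
    c,s=np.cos(np.radians(yaw)),np.sin(np.radians(yaw)); return np.array([-c,-s,0]),np.array([-s,c,0]),np.array([0,0,1.])
def Rt(yaw,tilt): # tool x=front,y=carton y,z=down, then turned about tool y
    f,y,u=axes(yaw); return Ro.from_matrix(np.c_[f,y,-u])*Ro.from_euler("y",tilt,degrees=True)
def row(P,R,o=None):
    o=o or status.get_obs(); R0=Ro.from_rotvec(o["orientation"])
    return np.r_[R0.inv().apply(P-o["ee_pos"]).round(1),(R0.inv()*R).as_rotvec().round(3)]
def tab(th,yaw=YAW,cc=None):
    cc=CC if cc is None else cc
    f,y,u=axes(yaw); a=np.arctan2(18.4,68.4)+th
    return cc+f*(38.5+70.8*np.sin(a))+u*(-5+70.8*np.cos(a))
E
python3 - <<'E'
from h import *
T=grab("top");S=grab("side")
print("jug",tri(T,(285.2,230.4),S,(281.1,225)),onz(T,285.2,230.4,75),onz(S,281.1,225,75))
R=Rt(YAW,45);p=tab(0)
print(p, row(p-R.apply([0,0,80]),R))
E
```

```text
jug (array([482.034,  -7.774,  71.647]), np.float64(2.103446180617393)) [482.644  -7.653  75.   ] [480.805 -12.117  75.   ]
[506.87  235.953 108.369] [-473.8   -243.      39.5      0.076    0.783   -0.184]
```

```bash
python3 -m inch '[[[-45,-23,4,0.007,0.074,-0.018,100],[-91,-47,8,0.015,0.15,-0.035,100],[-137,-70,11,0.022,0.226,-0.053,100],[-183,-94,15,0.03,0.302,-0.07,100],[-229,-118,19,0.037,0.378,-0.09,100],[-275,-141,23,0.045,0.454,-0.107,100],[-321,-165,27,0.052,0.53,-0.125,100],[-367,-188,31,0.06,0.606,-0.142,100],[-413,-212,34,0.067,0.682,-0.16,100],[-450,-231,37,0.073,0.75,-0.175,100],[-474,-243,39.5,0.076,0.783,-0.184,100],[-474,-243,39.5,0.076,0.783,-0.184,100],[-474,-243,39.5,0.076,0.783,-0.184,100],[-474,-243,39.5,0.076,0.783,-0.184,100],[-474,-243,39.5,0.076,0.783,-0.184,100],[-474,-243,39.5,0.076,0.783,-0.184,100]]]'
python3 - <<'E'
from h import *
T=grab("top");S=grab("side")
R=Rt(YAW,45);p=tab(0);print(row(p,R))
print(proj(T,p),proj(S,p))
u,v=map(int,proj(T,p));a=cv2.resize(T["frame"][v-50:v+50,u-45:u+45],(400,444))
u,v=map(int,proj(S,p));b=cv2.resize(S["frame"][v-50:v+50,u-45:u+45],(400,444))
for i in (a,b): cv2.drawMarker(i,(200,222),(255,0,0),0,14)
cv2.imwrite("pics/pre.png",np.hstack([a,b])[:,:,::-1])
E
```

```text
t: 2.0
ee_pos: [562.7, 231.7, 165.8]
orientation: [-0.11, -2.355, -0.046]
ft_force: [-0.3, -0.2, -0.3]
width: 87.5
grasp_force: 0.0
[-0.7   -0.8   80.3   -0.001  0.001  0.001]
(np.float64(170.71120177997466), np.float64(214.4555699765411)) (np.float64(288.32246412924775), np.float64(154.50530013652758))
```

View pics/pre.png

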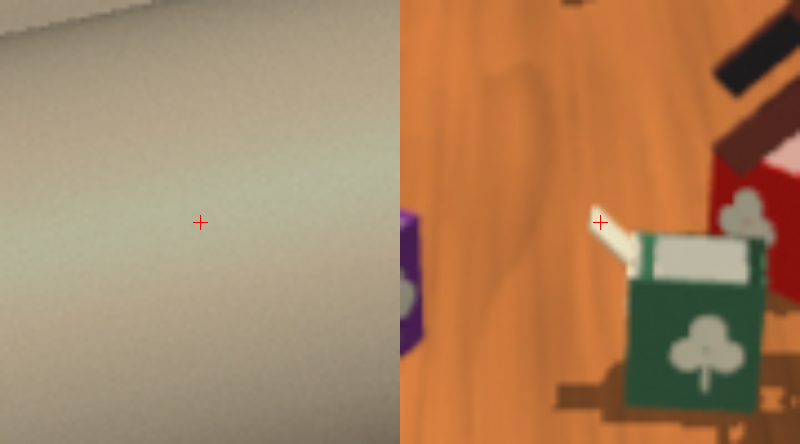

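The side view shows the predicted tab point sitting on the tab, about 8 mm from its end. I'll advance and pinch.

```bash
python3 -m inch '[[[0,-0.5,20,0,0,0,100],[0,-1,40,0,0,0,100],[0,-1,55,0,0,0,100],[0,-1,68,0,0,0,100],[0,-1,76,0,0,0,100],[0,-1,80,0,0,0,100],[0,-1,80,0,0,0,60],[0,-1,80,0,0,0,40],[0,-1,80,0,0,0,0],[0,-1,80,0,0,0,0],[0,-1,80,0,0,0,0],[0,-1,80,0,0,0,0],[0,-1,80,0,0,0,0],[0,-1,80,0,0,0,0]]]'
python3 - <<'E'
from h import *
o=status.get_obs();print(o["width"],o["grasp_force"],o["ft_force"],o["ee_pos"])
S=grab("side");a=tab(0)
for th in np.arange(.1,.76,.05):
    d=tab(th)-tab(0); print(round(th,2),row(o["ee_pos"]+d,Rt(YAW,45-np.degrees(th)),o))
E
```

```text
t: 3.5
ee_pos: [507.0, 235.1, 108.4]
orientation: [-0.113, -2.354, -0.047]
ft_force: [0.8, 0.0, -0.2]
width: 27.5
grasp_force: 0.0
27.465538980995703 0.0 [ 0.809  0.027 -0.215] [506.956 235.06  108.415]
0.1 [ 3.2  0.   6.3  0.  -0.1  0. ]
0.15 [ 4.6   0.    9.6   0.   -0.15  0.  ]
0.2 [ 5.8  0.  12.9  0.  -0.2  0. ]
0.25 [ 6.8   0.   16.3   0.   -0.25  0.  ]
0.3 [ 7.7  0.  19.7  0.  -0.3  0. ]
0.35 [ 8.4   0.   23.2   0.   -0.35  0.  ]
0.4 [ 8.9  0.  26.7  0.  -0.4  0. ]
0.45 [ 9.3   0.   30.2   0.   -0.45  0.  ]
0.5 [ 9.4  0.  33.7  0.  -0.5  0. ]
0.55 [ 9.4   0.   37.3   0.   -0.55  0.  ]
0.6 [ 9.2  0.  40.8  0.  -0.6  0. ]
0.65 [ 8.9   0.   44.3   0.   -0.65  0.  ]
0.7 [ 8.3  0.  47.8  0.  -0.7  0. ]
0.75 [ 7.6   0.   51.3   0.   -0.75  0.  ]
```

```bash
python3 -m inch '[[[0,0,0,0,0,0,0],[0,0,0,0,0,0,0],[0,0,0,0,0,0,0],[1.6,0,3.1,0,-0.05,0,0],[3.2,0,6.3,0,-0.1,0,0],[4.6,0,9.6,0,-0.15,0,0],[5.8,0,12.9,0,-0.2,0,0],[6.8,0,16.3,0,-0.25,0,0],[7.7,0,19.7,0,-0.3,0,0],[8.4,0,23.2,0,-0.35,0,0],[8.9,0,26.7,0,-0.4,0,0],[9.3,0,30.2,0,-0.45,0,0],[9.4,0,33.7,0,-0.5,0,0],[9.4,0,37.3,0,-0.55,0,0],[9.2,0,40.8,0,-0.6,0,0],[8.9,0,44.3,0,-0.65,0,0],[8.3,0,47.8,0,-0.7,0,0],[7.6,0,51.3,0,-0.75,0,0],[7.6,0,51.3,0,-0.75,0,0]]]'
python3 - <<'E'
from h import *
o=status.get_obs();print(o["width"],o["grasp_force"],o["ft_force"],o["moment"],o["ee_pos"],tab(.75))
S=grab("side");p=tab(.75);u,v=map(int,proj(S,p));b=cv2.resize(S["frame"][v-50:v+40,u-45:u+75],(640,480))
cv2.imwrite("pics/pull1.png",b[:,:,::-1])
E
```

```text
t: 5.45
ee_pos: [463.7, 238.9, 77.4]
orientation: [-0.147, -3.102, -0.002]
ft_force: [-0.5, -0.3, -1.5]
width: 0.5
grasp_force: 0.0
0.5020767960432826 0.0 [-0.514 -0.284 -1.459] [-0.015  0.025 -0.007] [463.732 238.856  77.437] [465.393 239.947  77.489]
```

View pics/pull1.png

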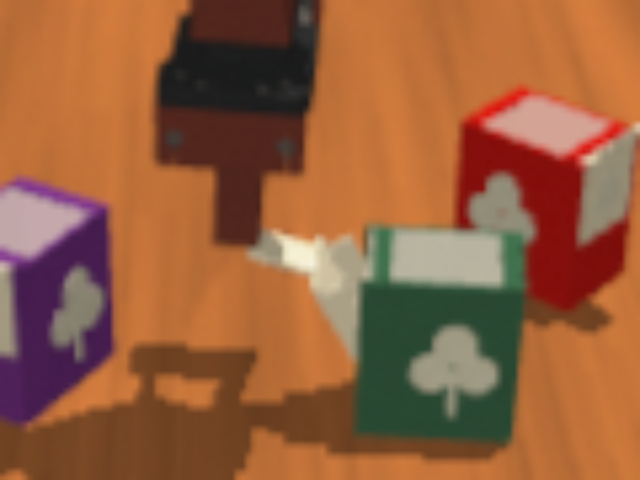

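The picture shows the pinch slipped: the closed fingers are at crop (240,240), just ahead of the tab end at (258,250), and the spout is only partly out. The carton hasn't moved. I'll measure the spout angle from the tab end and finish with a gentle push using the closed fingertips.

```bash
python3 - <<'E'
from h import *
S=grab("side");p=tab(.75);u0,v0=map(int,proj(S,p))
C,r=ray(S,u0-45+258/5.33,v0-50+248/5.33)
f,y,u=axes(YAW); s=np.dot(CC+0*y-C,y)/np.dot(r,y); q=C+s*r-CC; print("tab end fwd,up",q@f,q[2])
for th in np.arange(.3,.81,.1):
    e=np.pi/4-th; t=tab(th)+8*(f*np.cos(e)+u*np.sin(e))-CC; print(th,t@f,t[2])
o=status.get_obs()
def tipT(th,tilt,back=4,clr=2):
    R=Rt(YAW,tilt); e=np.pi/4-th; n=-f*np.sin(e)+u*np.cos(e)
    tip=tab(th)-back*(f*np.cos(e)+u*np.sin(e))+n*clr
    return tip-R.apply([0,0,19]),R
print("up",o["ee_pos"]); P,R=tipT(.4,0,clr=14);print("above",row(P,R,o))
for th in np.arange(.5,1.36,.1):
    print(round(th,2),row(*tipT(th,-10*(th-.5)/.8,),o))
E
```

```text
tab end fwd,up 90.39124731835368 43.58820739128453
0.3 83.3508108406987 58.613175668056755
0.4 89.47746427328902 53.8177650706717
0.5 95.09476773376986 48.43466680726864
0.6000000000000001 100.14659498279796 42.51766701627986
0.7000000000000002 104.58246983241295 36.12588640371676
0.8000000000000003 108.3580704874227 29.32318952861837
up [465.53  239.244  77.836]
above [-23.5     0.7   -49.3     0.     -0.036   0.001]
0.5 [-14.1     0.7   -33.7     0.     -0.036   0.001]
0.6 [ -8.9     0.7   -28.8     0.     -0.058   0.001]
0.7 [ -4.2     0.7   -23.4     0.     -0.08    0.001]
0.8 [ -0.1     0.7   -17.6     0.     -0.102   0.001]
0.9 [  3.5     0.7   -11.5     0.     -0.124   0.001]
1.0 [ 6.4    0.7   -5.1    0.    -0.145  0.001]
1.1 [ 8.7    0.7    1.6    0.    -0.167  0.001]
1.2 [10.3    0.7    8.4    0.    -0.189  0.001]
1.3 [11.2    0.7   15.3    0.    -0.211  0.001]
```

```bash
python3 -m inch '[[[10,0,0,0,0,0,0],[10,0,-25,0,0,0,0],[10,0.5,-62,0,0,0,0],[-10,0.7,-62,0,0,0,0],[-22,0.7,-62,0,-0.036,0,0],[-22,0.7,-62,0,-0.036,0,0],[-23,0.7,-49,0,-0.036,0,0],[-18.5,0.7,-41,0,-0.036,0,0],[-14,0.7,-33.7,0,-0.036,0,0],[-11.5,0.7,-31.2,0,-0.047,0,0],[-9,0.7,-28.8,0,-0.058,0,0],[-6.5,0.7,-26,0,-0.07,0,0],[-4.2,0.7,-23.4,0,-0.08,0,0],[-2.1,0.7,-20.5,0,-0.09,0,0],[0,0.7,-17.6,0,-0.1,0,0],[1.8,0.7,-14.5,0,-0.113,0,0],[3.5,0.7,-11.5,0,-0.124,0,0],[5,0.7,-8.3,0,-0.135,0,0],[6.4,0.7,-5.1,0,-0.145,0,0],[6.4,0.7,-5.1,0,-0.145,0,0]]]'
python3 - <<'E'
from h import *
o=status.get_obs();print(o["ft_force"],o["ee_pos"])
f,y,u=axes(YAW)
def tipT(th,tilt,back=4,clr=2):
    R=Rt(YAW,tilt); e=np.pi/4-th; n=-f*np.sin(e)+u*np.cos(e)
    tip=tab(th)-back*(f*np.cos(e)+u*np.sin(e))+n*clr
    return tip-R.apply([0,0,19]),R
for th in np.arange(1.0,1.41,.1):
    print(round(th,2),row(*tipT(th,-10*(th-.5)/.8,),o))
S=grab("side");p=tab(.75);u,v=map(int,proj(S,p));b=cv2.resize(S["frame"][v-50:v+40,u-45:u+75],(640,480))
cv2.imwrite("pics/pull2.png",b[:,:,::-1])
E
```

```text
t: 7.55
ee_pos: [458.6, 240.1, 82.3]
orientation: [0.145, 3.029, -0.009]
ft_force: [-1.0, 0.2, 0.5]
width: 0.4
grasp_force: 0.0
[-0.951  0.194  0.533] [458.552 240.115  82.273]
1.0 [-0.9    0.5   -0.8   -0.    -0.     0.001]
1.1 [ 2.3    0.5    5.5   -0.    -0.022  0.001]
1.2 [ 4.9    0.5   12.    -0.    -0.044  0.001]
1.3 [ 6.8    0.5   18.7   -0.    -0.066  0.001]
1.4 [ 8.     0.5   25.5   -0.    -0.087  0.001]
```

View pics/pull2.png

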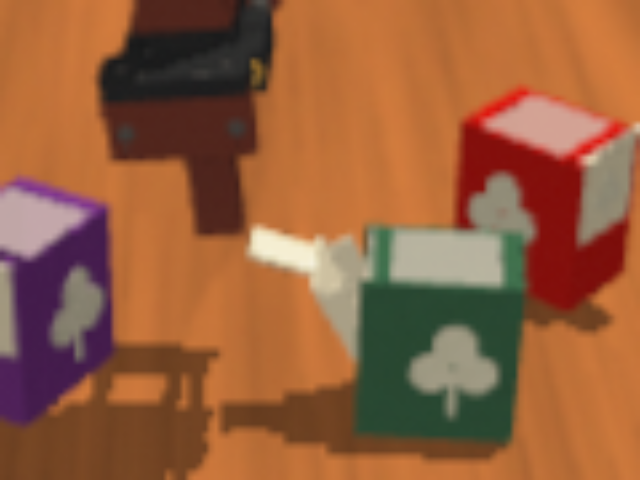

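```bash
python3 - <<'E'
from h import *
o=status.get_obs();T=grab("top");S=grab("side")
R=Ro.from_rotvec(o["orientation"]);tip=o["ee_pos"]+R.apply([0,0,19])
p=tab(.75);u0,v0=map(int,proj(S,p))
c=lambda P:((np.array(proj(S,P))-[u0-45,v0-50])*5.33).round()
f,y,u=axes(YAW)
print("tip",tip,c(tip),R.as_matrix())
for th in(.3,.5,.7,1.0,1.3): 
    e=np.pi/4-th;t=tab(th)+8*(f*np.cos(e)+u*np.sin(e)); print(th,t,c(t))
b=cv2.resize(S["frame"][120:220,240:345],(420,400)); a=cv2.resize(T["frame"][150:250,130:225],(380,400))
cv2.imwrite("pics/chk.png",np.hstack([b,a])[:,:,::-1])
E
```

```text
tip [461.062 240.109  63.679] [233. 290.] [[-0.99   0.095  0.108]
 [ 0.095  0.995 -0.011]
 [-0.109 -0.    -0.994]]
0.3 [480.533 238.489 103.613] [273. 222.]
0.5 [468.843 239.614  93.435] [249. 239.]
0.7 [459.399 240.524  81.126] [229. 260.]
1.0 [450.239 241.406  59.76 ] [211. 296.]
1.3 [447.774 241.643  36.63 ] [206. 335.]
```

View pics/chk.png

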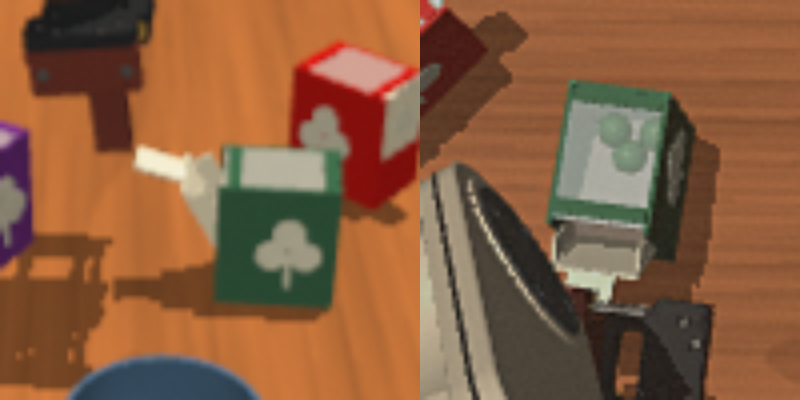

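```bash
python3 - <<'E'
from h import *
T=grab("top");S=grab("side")
u0,v0=map(int,proj(S,tab(.75)))
print(onz(S,u0-45+215/5.33,v0-50+232/5.33,63.7),onz(S,u0-45+215/5.33,v0-50+232/5.33,85))
for x,y in((590,300),(630,360),(660,330)):
  for z in (63,90): print(x,y,z,onz(T,130+(x-420)/4,150+y/4,z))
o=status.get_obs();R=Ro.from_rotvec(o["orientation"])
for y in(-44,0,44):
  for z in(19,-61): print(y,z,(np.array(proj(S,o["ee_pos"]+R.apply([0,y,z])))-[240,120])*4,(np.array(proj(T,o["ee_pos"]+R.apply([0,y,z])))-[130,150])*4+[420,0])
E
```

```text
[452.48  298.444  63.7  ] [452.408 261.275  85.   ]
590 300 63 [490.764 240.294  63.   ]
590 300 90 [486.986 234.73   90.   ]
630 360 63 [458.093 216.605  63.   ]
630 360 90 [455.107 211.616  90.   ]
660 330 63 [474.995 200.99   63.   ]
660 330 90 [471.6  196.38  90.  ]
-44 19 [117.924 228.77 ] [666.445 361.574]
-44 -61 [103.562 119.077] [638.766 360.903]
0 19 [123.675 193.288] [586.844 352.16 ]
0 -61 [110.057  85.705] [553.067 350.766]
44 19 [129.066 160.028] [507.355 342.759]
44 -61 [116.128  54.513] [467.498 340.645]
```

```bash
python3 - <<'E'
from h import *
S=grab("side")
def show(n,P,R):
    print(n)
    for y in(-44,0,44):
        print(y,[np.round(proj(S,np.array(P)+R.apply([0,y,z]))) for z in(19,0,-20)])
show("start (seen tips ~168,70 / 184,55)",[178.4,598.4,203.8],Ro.from_rotvec([-.4536,-3.1085,.002]))
show("pre (seen near 316.6,140.5 far 316.6,123)",[562.7,231.7,165.8],Ro.from_rotvec([-.11,-2.355,-.046]))
g=cv2.imread("pics/side0.png")
for v in range(30,90,4): print(v,[tuple(int(k) for k in g[v,u]) for u in (164,168,172,178,184,188)])
E
```

```text
start (seen tips ~168,70 / 184,55)
-44 [array([174.,  82.]), array([173.,  75.]), array([172.,  69.])]
0 [array([180.,  77.]), array([179.,  71.]), array([179.,  64.])]
44 [array([186.,  72.]), array([185.,  67.]), array([185.,  60.])]
pre (seen near 316.6,140.5 far 316.6,123)
-44 [array([305., 148.]), array([311., 143.]), array([317., 138.])]
0 [array([306., 140.]), array([311., 135.]), array([317., 130.])]
44 [array([306., 132.]), array([311., 128.]), array([317., 123.])]
30 [(25, 25, 26), (27, 26, 26), (21, 21, 21), (26, 50, 66), (41, 42, 44), (57, 68, 76)]
34 [(27, 29, 45), (26, 28, 40), (55, 76, 86), (38, 44, 63), (32, 37, 59), (30, 43, 67)]
38 [(26, 34, 74), (26, 34, 74), (25, 26, 38), (37, 56, 86), (27, 34, 73), (53, 93, 131)]
42 [(27, 35, 75), (37, 43, 64), (22, 29, 51), (43, 72, 108), (25, 31, 61), (52, 92, 129)]
46 [(24, 32, 69), (25, 34, 71), (88, 113, 127), (61, 97, 127), (23, 24, 26), (50, 87, 123)]
50 [(25, 34, 72), (25, 34, 71), (100, 129, 140), (77, 110, 134), (23, 25, 26), (48, 84, 119)]
54 [(59, 77, 99), (26, 34, 72), (69, 89, 107), (94, 128, 146), (23, 24, 26), (46, 81, 114)]
58 [(95, 121, 136), (24, 34, 73), (29, 38, 65), (117, 151, 162), (23, 24, 26), (34, 58, 91)]
62 [(115, 148, 158), (27, 35, 73), (24, 29, 66), (106, 140, 155), (47, 83, 116), (51, 91, 128)]
66 [(118, 151, 161), (27, 35, 74), (26, 33, 73), (86, 119, 138), (50, 88, 124), (52, 92, 129)]
70 [(118, 152, 163), (93, 119, 134), (61, 79, 101), (72, 103, 127), (50, 88, 124), (51, 90, 128)]
74 [(119, 152, 163), (118, 152, 162), (118, 152, 162), (56, 91, 120), (41, 71, 99), (21, 20, 23)]
78 [(118, 152, 163), (119, 152, 163), (118, 152, 162), (31, 45, 61), (20, 20, 21), (27, 38, 50)]
82 [(118, 149, 158), (119, 152, 164), (34, 37, 41), (15, 14, 14), (39, 64, 88), (45, 80, 113)]
86 [(104, 112, 119), (74, 81, 86), (14, 13, 14), (43, 46, 48), (78, 88, 100), (93, 113, 143)]
```

The fingertips in the start, pre-grasp and current pictures all end about 19 mm *behind* the reported TCP, not 19 mm ahead of it. That explains the missed pinch, so I'll check the controller's value.

```bash
python3 - <<'E'
from h import *
print(ctrl.tcp_to_tips,[a for a in dir(ctrl) if a[0]!='_'],[a for a in dir(status) if a[0]!='_'])
T=grab("top");S=grab("side");o=status.get_obs();print(o["t"],o["width"])
# finger pixels in side: dark red/black region rows
R=Ro.from_rotvec(o["orientation"])
for z in(19,0,-10,-15,-19,-25): print(z,[np.round(proj(S,o["ee_pos"]+R.apply([x,-8,z])),1) for x in(-10,0,10)])
h=S["hsv"]
for v in range(146,176,2): print(v,''.join('#' if max(S["frame"][v,u])<110 else '.' for u in range(255,300)))
E
```

```text
19.0 ['Unreachable', 'close_job', 'tcp_to_tips'] ['get_obs']
7.95 0.44761804623273566
19 [array([274.4, 169.7]), array([270.6, 169.9]), array([266.9, 170.1])]
0 [array([273.6, 163.5]), array([269.8, 163.7]), array([266.1, 163.9])]
-10 [array([273.2, 160.2]), array([269.4, 160.4]), array([265.6, 160.6])]
-15 [array([273. , 158.5]), array([269.2, 158.7]), array([265.4, 158.9])]
-19 [array([272.9, 157.2]), array([269. , 157.4]), array([265.2, 157.6])]
-25 [array([272.6, 155.2]), array([268.8, 155.4]), array([265. , 155.6])]
146 ........#########............................
148 ........##########...........................
150 .........#########...........................
152 .........#########...........................
154 .........#########...........................
156 .........#########...........................
158 .............................................
160 .............................................
162 .............................................
164 .............................................
166 ...........................................##
168 ........................................#####
170 ........................................#####
172 .......................................######
174 .......................................######
```

Confirmed: the tips are about 38 mm nearer the wrist than reported, along tool z. I'll correct for that offset and redo the pinch properly at the spout's present angle of about 0.5 rad.

```bash
cat >> h.py <<'E'
DZ=38.  # true grasp point = reported TCP - 38 along tool z
def grow(G,R,o=None): return row(np.array(G)+R.apply([0,0,DZ]),R,o)
def gpos(o): return o["ee_pos"]-Ro.from_rotvec(o["orientation"]).apply([0,0,DZ])
E
python3 - <<'E'
from h import *
o=status.get_obs();print(gpos(o));R=Rt(YAW,40)
for b in(70,0): print(b,grow(tab(.5)-R.apply([0,0,b]),R,o))
E
```

```text
[455.469 240.725 120.734]
70 [-40.9     0.2   -28.4     0.      0.808   0.   ]
0 [ 9.7    0.2   19.9    0.     0.808  0.   ]
```

```bash
python3 -m inch '[[[0,0,-35,0,0,0,0],[0,0,-60,0,0.12,0,100],[-10,0,-60,0,0.25,0,100],[-20,0,-60,0,0.4,0,100],[-30,0,-55,0,0.53,0,100],[-41,0.2,-45,0,0.67,0,100],[-41,0.2,-28,0,0.808,0,100],[-41,0.2,-28,0,0.808,0,100],[-41,0.2,-28,0,0.808,0,100],[-41,0.2,-28,0,0.808,0,100],[-41,0.2,-28,0,0.808,0,100],[-41,0.2,-28,0,0.808,0,100]]]'
python3 - <<'E'
from h import *
o=status.get_obs();R=Rt(YAW,40);S=grab("side")
print(o["width"],gpos(o),grow(tab(.5),R,o))
f,y,u=axes(YAW)
for th in(.4,.5,.6):
    e=np.pi/4-th;t=tab(th)+8*(f*np.cos(e)+u*np.sin(e)); print(th,proj(S,t))
for v in range(148,176,2): print(v,''.join('W' if (S["hsv"][v,u,1]<75 and S["hsv"][v,u,2]>120) else '#' if max(S["frame"][v,u])<110 else '.' for u in range(260,320)))
E
```

```text
t: 9.15
ee_pos: [497.2, 237.5, 117.7]
orientation: [-0.115, -2.445, -0.044]
ft_force: [0.3, -0.6, 0.3]
width: 84.7
grasp_force: 0.0
84.73930266381058 [521.429 235.158 146.926] [-0.8   -0.7   71.7    0.001  0.004  0.002]
0.4 (np.float64(275.7820791295313), np.float64(157.14388993336544))
0.5 (np.float64(273.63025944855485), np.float64(158.8397653326399))
0.6 (np.float64(271.7060195672872), np.float64(160.71111982897662))
148 .............................#############..................
150 ...........................#############..................WW
152 ..........................############.................WWWWW
154 ..........................##########...................WWWWW
156 .............................####........................WWW
158 ..............WWWWWWW...............W.#.WWWWWWWWWWWWWWWWWWWW
160 ..............WWWWWWWWWWWWWWWWWWWW..W##.WWWWWWWWWWWWWWWWWWWW
162 ...............WWWWWWWWWWWWWWWWWWWWWW##.WWWWWWWWWWWWWWWWWWWW
164 ......................WWWWWWWWWWWWWWW##.WWWWWWWWWWWWWWWWWWWW
166 .........................WWWWWWWWWWW.###WWWWWWWWWWWWWWWWWWWW
168 ..........................WWWWWWWWW#########################
170 ...........................WWWWWWW.#########################
172 ............................WWWWWW##########################
174 ..............................WWWW.#########################
```

```bash
python3 -m inch '[[[0,-0.3,20,0,0,0,100],[0,-0.7,40,0,0,0,100],[-0.4,-0.7,55,0,0,0,100],[-0.8,-0.7,65,0,0,0,100],[-0.8,-0.7,72,0,0,0,100],[-0.8,-0.7,72,0,0,0,50],[-0.8,-0.7,72,0,0,0,30],[-0.8,-0.7,72,0,0,0,0],[-0.8,-0.7,72,0,0,0,0],[-0.8,-0.7,72,0,0,0,0],[-0.8,-0.7,72,0,0,0,0],[-0.8,-0.7,72,0,0,0,0],[-0.8,-0.7,72,0,0,0,0],[-0.8,-0.7,72,0,0,0,0],[-0.8,-0.7,72,0,0,0,0],[-0.8,-0.7,72,0,0,0,0]]]'
python3 - <<'E'
from h import *
o=status.get_obs();print(o["width"],o["grasp_force"],o["ft_force"],gpos(o),tab(.5))
for th in np.arange(.55,1.36,.05):
    d=tab(th)-tab(.5); print(round(th,2),grow(gpos(o)+d,Rt(YAW,40-np.degrees(th-.5)),o))
E
```

```text
t: 10.8
ee_pos: [451.4, 240.6, 59.5]
orientation: [-0.117, -2.441, -0.043]
ft_force: [-0.2, -1.1, 0.4]
width: 25.4
grasp_force: 30.0
25.438186549452595 30.000348687171936 [-0.187 -1.05   0.447] [475.681 238.272  88.625] [476.484 238.879  91.182]
0.55 [-1.6  -0.    3.5   0.   -0.05  0.  ]
0.6 [-3.4 -0.   6.9  0.  -0.1  0. ]
0.65 [-5.3  -0.   10.2   0.   -0.15  0.  ]
0.7 [-7.4 -0.  13.4  0.  -0.2  0. ]
0.75 [-9.7  -0.   16.5   0.   -0.25  0.  ]
0.8 [-12.1  -0.   19.4   0.   -0.3   0. ]
0.85 [-14.7   -0.    22.3    0.    -0.35   0.  ]
0.9 [-17.4  -0.   25.    0.   -0.4   0. ]
0.95 [-20.2   -0.    27.6    0.    -0.45   0.  ]
1.0 [-23.1  -0.   30.    0.   -0.5   0. ]
1.05 [-26.2   -0.    32.3    0.    -0.55   0.  ]
1.1 [-29.4  -0.   34.4   0.   -0.6   0. ]
1.15 [-32.7   -0.    36.4    0.    -0.65   0.  ]
1.2 [-36.1  -0.   38.2   0.   -0.7   0. ]
1.25 [-39.5   -0.    39.8    0.    -0.75   0.  ]
1.3 [-43.1  -0.   41.3   0.   -0.8   0. ]
1.35 [-46.7   -0.    42.6    0.    -0.85   0.  ]
```

Gripped with 30 N at a 25.4 mm opening. Now I'll pull along the arc.

```bash
python3 -m inch '[[[-1.6,0,3.5,0,-0.05,0,0],[-3.4,0,6.9,0,-0.1,0,0],[-5.3,0,10.2,0,-0.15,0,0],[-7.4,0,13.4,0,-0.2,0,0],[-9.7,0,16.5,0,-0.25,0,0],[-12.1,0,19.4,0,-0.3,0,0],[-14.7,0,22.3,0,-0.35,0,0],[-17.4,0,25,0,-0.4,0,0],[-20.2,0,27.6,0,-0.45,0,0],[-23.1,0,30,0,-0.5,0,0],[-26.2,0,32.3,0,-0.55,0,0],[-29.4,0,34.4,0,-0.6,0,0],[-32.7,0,36.4,0,-0.65,0,0],[-36.1,0,38.2,0,-0.7,0,0],[-36.1,0,38.2,0,-0.7,0,0]]]'
python3 - <<'E'
from h import *
o=status.get_obs();print(o["width"],o["grasp_force"],o["ft_force"],o["moment"],gpos(o),tab(1.2))
d0=tab(1.2)
for th in (1.25,1.3,1.33,1.36): print(th,grow(gpos(o)+tab(th)-d0,Rt(YAW,-np.degrees(th-1.2)),o))
E
```

```text
t: 12.3
ee_pos: [452.9, 240.0, 6.7]
orientation: [0.149, 3.138, -0.001]
ft_force: [-1.1, -0.2, 0.2]
width: 25.3
grasp_force: 30.0
25.342628533887417 29.99985158443451 [-1.063 -0.155  0.218] [0.058 0.207 0.01 ] [452.881 240.065  44.721] [455.114 240.936  47.632]
1.25 [-1.6    0.     3.5   -0.001 -0.05   0.001]
1.3 [-3.4    0.     6.9   -0.001 -0.1    0.001]
1.33 [-4.5    0.     8.9   -0.001 -0.13   0.001]
1.36 [-5.7    0.    10.8   -0.001 -0.16   0.001]
```

```bash
python3 -m inch '[[[-0.8,0,1.8,0,-0.025,0,0],[-1.6,0,3.5,0,-0.05,0,0],[-2.5,0,5.2,0,-0.075,0,0],[-3.4,0,6.9,0,-0.1,0,0],[-3.4,0,6.9,0,-0.1,0,0]]]'
python3 -m inch '[[[0.1,0,1.1,0,-0.02,0,0],[-0.4,0,2.1,0,-0.04,0,0],[-0.4,0,2.1,0,-0.04,0,0]]]'
python3 - <<'E'
from h import *
o=status.get_obs();print(o["ft_force"],o["moment"],gpos(o))
S=grab("side")
f,y,u=axes(YAW)
for v in range(148,206,2): print(v,''.join('W' if (S["hsv"][v,u,1]<75 and S["hsv"][v,u,2]>120) else 'G' if 60<S["hsv"][v,u,0]<95 and S["hsv"][v,u,1]>60 else '#' if max(S["frame"][v,u])<110 else '.' for u in range(255,330)))
E
```

```text
t: 12.8
ee_pos: [457.5, 239.8, -0.0]
orientation: [0.145, 3.038, -0.008]
ft_force: [-0.4, -0.6, -1.3]
width: 25.3
grasp_force: 30.0
t: 13.1
ee_pos: [458.4, 239.8, -1.9]
orientation: [0.143, 2.998, -0.011]
ft_force: [-0.2, -0.3, 0.2]
width: 25.7
grasp_force: 30.0
[-0.203 -0.308  0.155] [ 0.017  0.307 -0.046] [453.071 240.334  35.702]
148 #################...##..........................................WWWW.......
150 ###############.###.##.........................................WWWWWW......
152 #####################.......................................WWWWWWWWW......
154 ####################........................................WWWWWWWWWWW....
156 ####################.........................................WWWWWWWWWWW...
158 #####################..................WWGGWWWWWWWWWWWWWWWWWWWWWWGGGWWWW...
160 ####################...................WWGGWWWWWWWWWWWWWWWWWWWWWWGGG#......
162 ####################...................WWGGWWWWWWWWWWWWWWWWWWWWWWGGG#......
164 ##################.....................WWGGWWWWWWWWWWWWWWWWWWWWWWGGG#......
166 ##################.......WWWWWW........WG
[... 854 characters left out ...]
...############......##GGGGGGGGGGGGGGGG.W#GGGGGGGGGG........
190 ..##...........###############......##GGGGGGGGGGGGGGGG.W#GGGGGGGGGG........
192 ...#...........############..##.....##GGGGGGGGGGGGGGGGG#GGGGGGGGGGG........
194 ..##..............#########..##.....##GGGGGGGGGGGGGGGGGGGGGGGGGGGG#........
196 ...#...................####..##.....##############################.........
198 ....................................###.....................#..............
200 ...#.......................................................................
202 ...........................................................................
204 ...........................................................................
```

The row map shows the carton upright, with the spout plate and tab nearly level. I'll open the fingers, back off and look.

```bash
python3 -m inch '[[[0,0,0,0,0,0,50],[0,0,0,0,0,0,100],[0,0,0,0,0,0,100],[0,0,0,0,0,0,100],[0,0,0,0,0,0,100],[0,0,0,0,0,0,100],[0,0,-15,0,0,0,100],[0,0,-45,0,0,0,100],[0,0,-85,0,0.05,0,100],[0,0,-125,0,0.1,0,100],[0,0,-160,0,0.14,0,100],[0,0,-160,0,0.14,0,100]]]'
python3 - <<'E'
from h import *
T=grab("top");S=grab("side");f,y,u=axes(YAW)
for th in(1.1,1.2,1.3):
    e=np.pi/4-th;t=tab(th)+8*(f*np.cos(e)+u*np.sin(e)); print(th,proj(S,t),proj(T,t))
a=cv2.resize(T["frame"][155:255,140:220],(400,500),interpolation=2)
b=cv2.resize(S["frame"][130:230,250:330],(400,500),interpolation=2)
cv2.imwrite("pics/out.png",np.hstack([a,b])[:,:,::-1]); print(gpos(status.get_obs()))
E
```

```text
t: 14.35
ee_pos: [439.2, 243.6, 161.1]
orientation: [0.151, 3.13, 0.008]
ft_force: [0.5, 0.2, -1.2]
width: 87.8
grasp_force: 0.0
1.1 (np.float64(266.02521421780955), np.float64(171.8976581781031)) (np.float64(171.87027232308606), np.float64(244.56440236248844))
1.2 (np.float64(265.7374706816199), np.float64(174.3299060005969)) (np.float64(172.50878505325082), np.float64(245.29909043100676))
1.3 (np.float64(265.73795059283844), np.float64(176.7692997410399)) (np.float64(173.19464346867272), np.float64(245.68283623181404))
[436.268 242.086 195.023]
```

View pics/out.png

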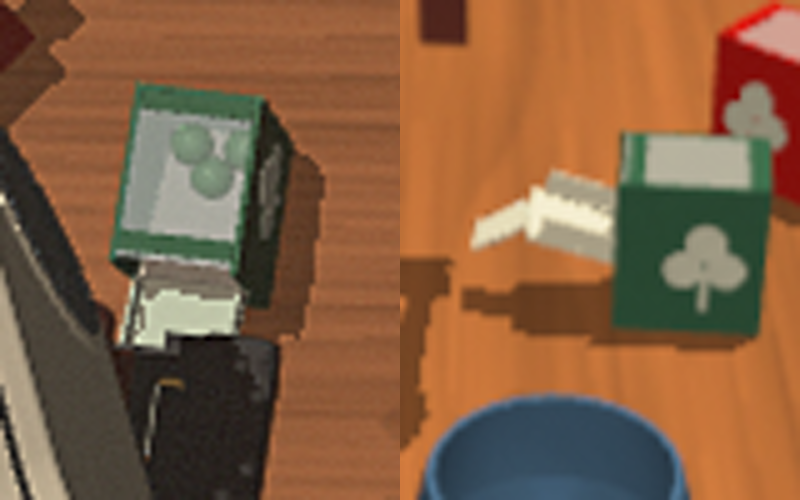

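The side crop shows the tab end at (473,243), image (264.6,178.6), and I predicted (265.7,176.8) for 1.3 rad, so the spout is fully out. The carton slid about 3 mm toward the robot, to about (560.5,230.5), and the beads are still inside. Next is the grasp from above.

```bash
sed -i 's/^CC=.*YAW/CC=np.array([560.5,230.5,45.]); YAW/' h.py; python3 - <<'E'
from h import *
R=Rt(YAW,0)
for z in(160,65): print(grow([560.5,230.5,z],R))
E
```

```text
[-124.5      0.3     35.4      0.001    0.003   -0.   ]
[-124.2      0.2    130.4      0.001    0.003   -0.   ]
```

```bash
python3 -m inch '[[[-40,0,5,0,0.003,0,100],[-80,0,20,0,0.003,0,100],[-110,0.2,30,0,0.003,0,100],[-124.3,0.2,36,0,0.003,0,100],[-124.3,0.2,36,0,0.003,0,100],[-124.3,0.2,60,0,0.003,0,100],[-124.3,0.2,85,0,0.003,0,100],[-124.3,0.2,105,0,0.003,0,100],[-124.3,0.2,120,0,0.003,0,100],[-124.3,0.2,130,0,0.003,0,100],[-124.3,0.2,130,0,0.003,0,80],[-124.3,0.2,130,0,0.003,0,70],[-124.3,0.2,130,0,0.003,0,0],[-124.3,0.2,130,0,0.003,0,0],[-124.3,0.2,130,0,0.003,0,0],[-124.3,0.2,130,0,0.003,0,0],[-124.3,0.2,130,0,0.003,0,0],[-124.3,0.2,130,0,0.003,0,0]]]'
python3 - <<'E'
from h import *
o=status.get_obs();print(o["width"],o["grasp_force"],o["ft_force"],gpos(o))
J=np.array([482,-9.]);f,y,u=axes(YAW)
def pour(th,zt=92,back=20,A=116.3,B=28.3):
    c,s=np.cos(np.radians(th)),np.sin(np.radians(th))
    tabend=np.r_[J,zt]-f*back
    return tabend-f*(A*c-B*s)+u*(A*s+B*c),Rt(YAW,-th)
print("lift",grow(gpos(o)+[0,0,130],Rt(YAW,0),o))
for th,z in((0,165),(20,130),(20,92),(45,92)): print(th,z,pour(th,z)[0],grow(*pour(th,z),o))
E
```

```text
t: 16.25
ee_pos: [560.4, 230.5, 27.5]
orientation: [-0.151, -3.137, -0.001]
ft_force: [-1.4, -0.0, 7.4]
width: 55.8
grasp_force: 30.0
55.76379502082383 30.000799298286438 [-1.427 -0.037  7.409] [560.425 230.46   65.466]
lift [   0.       0.1   -130.       0.001   -0.001    0.   ]
0 165 [617.673 -22.064 193.3  ] [ -81.1   -245.8   -128.       0.001   -0.001    0.   ]
20 130 [601.056 -20.464 196.37 ] [ -77.4   -245.8   -133.4      0.001   -0.35     0.   ]
20 92 [601.056 -20.464 158.37 ] [ -77.4   -245.8    -95.4      0.001   -0.35     0.   ]
45 92 [563.847 -16.881 194.248] [ -53.9   -245.8   -140.1      0.001   -0.786   -0.   ]
```

Gripped with 30 N at 55.8 mm. I'll lift and carry it level to behind the jug.

```bash
python3 -m inch '[[[0,0,-6,0,0,0,0],[0,0,-18,0,0,0,0],[0,0,-38,0,0,0,0],[0,0,-63,0,0,0,0],[0,0,-88,0,0,0,0],[-4,-5,-108,0,0,0,0],[-10,-18,-121,0,0,0,0],[-18,-38,-128,0,0,0,0],[-26,-63,-130,0,0,0,0],[-34,-90,-130,0,0,0,0],[-44,-118,-130,0,0,0,0],[-53,-146,-130,0,0,0,0],[-62,-174,-130,0,0,0,0],[-69,-200,-130,0,0,0,0],[-74,-220,-130,0,0,0,0],[-78,-235,-130,0,0,0,0],[-80,-243,-130,0,0,0,0],[-81,-246,-130,0,0,0,0],[-81,-246,-130,0,0,0,0]]]'
python3 - <<'E'
from h import *
o=status.get_obs();print(o["width"],o["grasp_force"],o["ft_force"],gpos(o),Rt(YAW,0).as_rotvec(),o["orientation"])
T=grab("top");S=grab("side");f,y,u=axes(YAW)
G=gpos(o);te=G+f*116.3-u*28.3; print("tab end pred",te,proj(S,te),proj(T,te))
J=np.array([482,-9.])
def pour(th,zt,back=20,A=116.3,B=28.3):
    c,s=np.cos(np.radians(th)),np.sin(np.radians(th))
    return np.r_[J,zt]-f*back-f*(A*c-B*s)+u*(A*s+B*c),Rt(YAW,-th)
for th,z in((8,148),(15,130),(15,95),(20,95),(25,95),(30,95),(35,95),(40,95),(45,95),(50,95)): print(th,z,grow(*pour(th,z),o))
a=cv2.resize(T["frame"][155:275,200:320],(400,400),interpolation=2)
b=cv2.resize(S["frame"][130:270,240:380],(400,400),interpolation=2)
cv2.imwrite("pics/over.png",np.hstack([a,b])[:,:,::-1])
E
```

```text
t: 18.15
ee_pos: [617.1, -22.2, 156.5]
orientation: [-0.151, -3.136, -0.001]
ft_force: [0.1, 0.0, -2.0]
width: 55.9
grasp_force: 30.0
55.865490215976145 29.998965561389923 [ 0.126  0.02  -1.959] [617.189 -22.247 194.46 ] [0.151 3.138 0.   ] [-0.151 -3.136 -0.001]
tab end pred [501.424 -11.1   166.16 ] (np.float64(291.939368857335), np.float64(189.74845873865297)) (np.float64(287.97826233325264), np.float64(215.1102514415967))
8 148 [-0.8    0.2    1.9    0.    -0.141  0.   ]
15 130 [ 0.9    0.2    5.7    0.    -0.264  0.   ]
15 95 [ 0.9    0.2   40.7    0.    -0.264  0.   ]
20 95 [ 3.1    0.2   30.8    0.    -0.351  0.   ]
25 95 [ 6.2    0.2   21.1    0.    -0.438 -0.   ]
30 95 [10.2    0.2   11.7    0.    -0.525 -0.   ]
35 95 [14.9    0.2    2.7    0.    -0.613 -0.   ]
40 95 [20.5  0.2 -5.8  0.  -0.7 -0. ]
45 95 [ 26.7     0.2   -13.9     0.     -0.787  -0.   ]
50 95 [ 33.6     0.2   -21.3     0.     -0.874  -0.   ]
```

View pics/over.png

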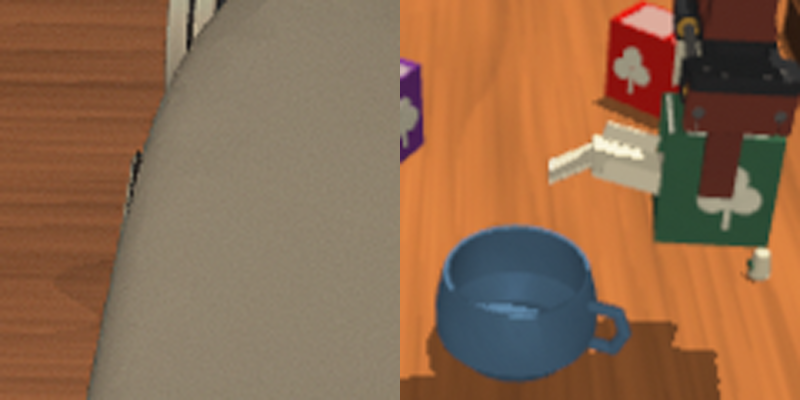

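The carried carton's tab end is at crop (548,175), image (291.8,191.3), and the prediction was (291.9,189.7). So the tab end is where I want it over the jug, with the carton level. Now I'll tip about the tab end.

```bash
python3 -m inch '[[[-0.8,0.2,1.9,0,-0.07,0,0],[-0.8,0.2,1.9,0,-0.141,0,0],[0.9,0.2,5.7,0,-0.2,0,0],[0.9,0.2,10,0,-0.264,0,0],[0.9,0.2,22,0,-0.264,0,0],[0.9,0.2,34,0,-0.264,0,0],[0.9,0.2,40.7,0,-0.264,0,0],[2,0.2,35.7,0,-0.308,0,0],[3.1,0.2,30.8,0,-0.351,0,0],[4.7,0.2,26,0,-0.395,0,0],[6.2,0.2,21,0,-0.438,0,0],[6.2,0.2,21,0,-0.438,0,0],[8.2,0.2,16.4,0,-0.48,0,0],[8.2,0.2,16.4,0,-0.48,0,0],[10.2,0.2,11.7,0,-0.525,0,0],[10.2,0.2,11.7,0,-0.525,0,0],[12.5,0.2,7.2,0,-0.57,0,0],[14.9,0.2,2.7,0,-0.613,0,0],[17.7,0.2,-1.5,0,-0.656,0,0],[20.5,0.2,-5.8,0,-0.7,0,0]]]'
python3 - <<'E'
from h import *
o=status.get_obs();print(o["width"],o["ft_force"],gpos(o))
J=np.array([482,-9.]);f,y,u=axes(YAW)
def pour(th,zt,back=20,A=116.3,B=28.3):
    c,s=np.cos(np.radians(th)),np.sin(np.radians(th))
    return np.r_[J,zt]-f*back-f*(A*c-B*s)+u*(A*s+B*c),Rt(YAW,-th)
for th,z in((40,95),(45,95),(50,95),(54,95)): print(th,z,grow(*pour(th,z),o))
E
```

```text
t: 20.25
ee_pos: [602.3, -16.3, 169.0]
orientation: [0.132, 2.508, -0.073]
ft_force: [0.2, -0.5, -2.4]
width: 56.0
grasp_force: 30.0
56.00155212746551 [ 0.209 -0.454 -2.436] [580.056 -13.139 199.67 ]
40 95 [ 8.1   -4.2    2.5   -0.027 -0.067  0.   ]
45 95 [ 8.3   -4.5   -7.7   -0.027 -0.154  0.002]
50 95 [  9.5    -4.7   -17.8    -0.027  -0.241   0.003]
54 95 [ 11.1    -5.    -25.8    -0.026  -0.311   0.004]
```

```bash
python3 -m inch '[[[8,-4,2,-0.027,-0.067,0,0],[8.2,-4.4,-4,-0.027,-0.12,0,0],[8.3,-4.5,-7.7,-0.027,-0.154,0,0],[8.9,-4.6,-12.7,-0.027,-0.2,0,0],[9.5,-4.7,-17.8,-0.027,-0.241,0,0],[9.5,-4.7,-17.8,-0.027,-0.241,0,0],[9.5,-4.7,-17.8,-0.027,-0.241,0,0],[9.5,-4.7,-17.8,-0.027,-0.241,0,0],[9.5,-4.7,-17.8,-0.027,-0.241,0,0],[9.5,-4.7,-17.8,-0.027,-0.241,0,0],[9.5,-4.7,-17.8,-0.027,-0.241,0,0]]]'
python3 - <<'E'
from h import *
o=status.get_obs();print(o["qpos"],o["width"],o["ft_force"],gpos(o),row(o["ee_pos"],Rt(YAW,-50),o))
S=grab("side");H=S["hsv"]
for v in range(150,250,2): print(v,''.join('W' if (H[v,u,1]<75 and H[v,u,2]>120) else 'G' if 55<H[v,u,0]<95 and H[v,u,1]>60 else 'B' if 97<H[v,u,0]<120 and H[v,u,1]>60 else '#' if max(S["frame"][v,u])<110 else '.' for u in range(250,345)))
E
```

```text
t: 21.35
ee_pos: [587.0, -5.0, 252.9]
orientation: [0.118, 2.348, -0.066]
ft_force: [-0.6, 0.6, -2.0]
width: 55.4
grasp_force: 30.0
[ 0.03   0.101  2.227 -1.311  0.109 -0.175] 55.35896956238678 [-0.632  0.62  -2.035] [560.166  -1.777 279.621] [ 0.     0.     0.    -0.016 -0.081  0.003]
150 .....................................................#GGGGGGGGGGGGGG#################WWWWWWWWWW
152 ....................................................WW.GGGGGGGGGGGGGGGG###########WWWWWWWWWW##G
154 ...............................................WWWWWWWWW.GGGGGGGGGGGGGGGG######WWWWWWWWW..WWW#G
156 ...............................................WWWWWWWWWWW.GGGGGGGGGGGGGGGG###WWWWWWWWWWGGG.WWW
158 ................................................WWWWWWWWWWWW.GGGGGGGGGGGGGGGGGG.WWWWW#GGGGGGGWW
160 ................................................WWWWWWWWWWWWWWW#GGGGGGGGGGGGGGGGGGGGGGGGGGGGGGG
162 ...............................................WWWWWWWWWWWWWWWWWW#GGGGGGGGGGGGGGGGGGGGGGGGGGGGG
164 ..............................................WWWWWWWWWWWWWWWWWWWWW#GGGGGGGGGGGGGGGGGGGGGGGGGGG
166 .........
[... 3486 characters left out ...]

236 ...BBBBBBBBBBBBBBBBBBBBBBBBBBBBBBBBBBBBBBBBBBBBBBBBBBBBBBBBBB#.................................
238 ...BBBBBBBBBBBBBBBBBBBBBBBBBBBBBBBBBBBBBBBBBBBBBBBBBBBBBBBBBBBBBBBB#...........................
240 ...BBBBBBBBBBBBBBBBBBBBBBBBBBBBBBBBBBBBBBBBBBBBBBBBBBBBBBB#...#BBBBB#..........................
242 ...BBBBBBBBBBBBBBBBBBBBBBBBBBBBBBBBBBBBBBBBBBBBBBBBBBBBBBB#......#BBB..........................
244 ..##BBBBBBBBBBBBBBBBBBBBBBBBBBBBBBBBBBBBBBBBBBBBBBBBBBBBBB........#BBB.........................
246 ..##BBBBBBBBBBBBBBBBBBBBBBBBBBBBBBBBBBBBBBBBBBBBBBBBBBBBB#........#BBB#........................
248 ...##BBBBBBBBBBBBBBBBBBBBBBBBBBBBBBBBBBBBBBBBBBBBBBBBBBBBB##.....#BBB#.........................
```

Joint 5 is at its lower limit of 0.11, so the arm strayed upward. I'll locate the beads by colour before going on.

```bash
python3 - <<'E'
from h import *
T=grab("top");S=grab("side");f,y,u=axes(YAW);o=status.get_obs();R=Ro.from_rotvec(o["orientation"])
te=gpos(o)+R.apply([116.3,0,28.3]);print("tabend",te,proj(S,te),o["qpos"])
g0=cv2.cvtColor(cv2.imread("pics/top0.png"),cv2.COLOR_BGR2HSV);print("bead hsv at start top",g0[182:189:2,176:188:2].reshape(-1,3)[:12].tolist())
H=T["hsv"]
for v in range(196,266,2): print(v,''.join('G' if 50<H[v,u,0]<92 and H[v,u,1]>45 else 'B' if 97<H[v,u,0]<120 and H[v,u,1]>60 else 'W' if (H[v,u,1]<75 and H[v,u,2]>120) else '#' if H[v,u,2]<110 else '.' for u in range(245,325)))
E
```

```text
tabend [498.747   3.484 177.14 ] (np.float64(290.4211710339084), np.float64(181.27775668490733)) [ 0.03   0.1    2.227 -1.311  0.109 -0.175]
bead hsv at start top [[54, 46, 145], [56, 38, 154], [55, 40, 140], [51, 35, 124], [25, 16, 171], [56, 47, 147], [53, 44, 133], [54, 37, 139], [53, 36, 127], [38, 15, 132], [33, 18, 156], [56, 40, 142]]
196 #...################.#######..##################################################
198 #...################..##################......##################################
200 #...###############..###########################################################
202 ####...############..###########################################################
204 ###.................############################################################
206 ########.........###############################################################
208 #######################################################..#######################
210 ################################################################################
212 ######################W..#########WWWWW#################################
[... 1518 characters left out ...]
WWW#######.#########
250 WWWWWWWWW#################################################WW#WWW.###############
252 WWWWWWWWWW################################################WWWWWWW###############
254 WWWWWWWWWWW###############################################.WWWWWWW##############
256 WWWWWWWWWWWW.##############################################WWWWWWWW#############
258 WWWWWWWWWWWWWW############################################.WWWWWWWW#############
260 WWWWWWWWWWWWWWWW.#########################################WWW.WWWWW#############
262 WWWWWWWWWWWW#WWWWWW######################################WWWWWWWWWW.############
264 WWWWWWWWWWWWWWWWWWWWWW#################################.WWWWWWWWWWW.############
```

```bash
python3 - <<'E'
from h import *
o=status.get_obs()
for P,t in (([590,-15,245],-22),([617,-22,196],0)): print(t,grow(P,Rt(YAW,t),o))
E
```

```text
-22 [18.    -9.    43.5   -0.016  0.407 -0.001]
0 [ 45.5   -12.6    89.4    -0.016   0.791  -0.004]
```

```bash
python3 -m inch '[[[4,-2,10,-0.004,0.09,0,0],[9,-4,21,-0.008,0.2,0,0],[13,-7,33,-0.012,0.3,0,0],[18,-9,43.5,-0.016,0.407,0,0],[25,-10,55,-0.016,0.5,-0.001,0],[32,-11,66,-0.016,0.6,-0.002,0],[39,-12,78,-0.016,0.7,-0.003,0],[45.5,-12.6,89.4,-0.016,0.791,-0.004,0],[45.5,-12.6,89.4,-0.016,0.791,-0.004,0],[45.5,-12.6,89.4,-0.016,0.791,-0.004,0],[45.5,-12.6,89.4,-0.016,0.791,-0.004,0]]]'
python3 - <<'E'
from h import *
o=status.get_obs();print(o["qpos"],gpos(o),o["ft_force"])
for P in([617,105,196],[560.5,230.5,150]): print(grow(P,Rt(YAW,0),o))
E
```

```text
t: 22.6
ee_pos: [616.7, -22.0, 157.6]
orientation: [0.151, 3.137, 0.001]
ft_force: [-0.4, -0.4, -2.9]
width: 55.9
grasp_force: 30.0
[-0.055  0.466  1.683  0.001  0.991 -1.53 ] [616.655 -21.986 195.64 ] [-0.371 -0.387 -2.87 ]
[ 11.9   126.4    -0.3     0.001   0.001  -0.   ]
[ 80.2   245.9    45.7     0.001   0.001  -0.   ]
```

```bash
python3 -m inch '[[[1,6,0,0,0,0,0],[4,20,0,0,0,0,0],[8,45,0,0,0,0,0],[14,75,0,0,0,0,0],[22,105,0,0,0,0,0],[32,135,0,0,0,0,0],[43,165,0,0,0,0,0],[55,195,0,0,0,0,0],[66,220,8,0,0,0,0],[74,236,18,0,0,0,0],[79,244,28,0,0,0,0],[80,246,38,0,0,0,0],[80,246,46,0,0,0,0],[80,246,46,0,0,0,0],[80,246,46,0,0,0,0]]]'
python3 - <<'E'
from h import *
o=status.get_obs();print(gpos(o),grow([560.5,230.5,65.5],Rt(YAW,0),o))
T=grab("top");S=grab("side");g0=cv2.imread("pics/top0.png")[:,:,::-1];s0=cv2.imread("pics/side0.png")[:,:,::-1]
for d,z,b,w in((T,g0,(255,315,200,262),1),(S,s0,(250,325,208,262),1)):
    D=d["frame"].astype(int)-z.astype(int);H=d["hsv"]
    for v in range(b[2],b[3],2): print(v,''.join(('G' if d["frame"][v,u,1]>d["frame"][v,u,2]+4 and 45<H[v,u,0]<95 else 'x') if abs(D[v,u]).max()>25 else 'B' if 97<H[v,u,0]<120 and H[v,u,1]>60 else '.' for u in range(b[0],b[1])))
E
```

```text
t: 24.1
ee_pos: [561.4, 229.7, 112.1]
orientation: [0.153, 3.137, 0.001]
ft_force: [-0.2, -0.4, -2.2]
width: 56.3
grasp_force: 30.0
[561.395 229.689 150.106] [ 1.     0.7   84.6    0.     0.001 -0.001]
200 ...........................................BBBB.............
202 ..........................................BBBB..............
204 ..........................................BBBB..............
206 .......................BBBBBBBBBBBBBBB...BBBB...............
208 ..................BBBBB...............BBBB..................
210 ..............BBBBB..............B.B......BBBB..............
212 ............BBBB...........B............B....BBB............
214 ..........BBBB......B...B..B.B...B..............BB..........
216 ........BBBB..........B..BBBBBBB.BB...B..........BBB........
218 .......BBBB.........BBBBB.BBBBBBBBBBBBBBBBBB...B..BBB.......
220 ......BBB........BBBBBBBBBBBBBBBBBBBBBBBBBBBBBBBB..BBB......
222 .....BBB.......BBBB..BBBBBBBBBBBBBBBBBBBBBBBBBBBBB...BB.....
224 ....BBBB......BBBBBBBBBBBBBBBBBBBBBBBBBBBBBBBBBBBBBBBBBB....
226 ...BBBB......BBBBBBBBBBBBBBBBBBBBBBBBBBBBBBBBBBBB
[... 2576 characters left out ...]
BBBBBBBBBBBBBBBBBBBBBBBBBBBBBBBBBBBBBBBBBBB.........BBB.....
246 ....BBBBBBBBBBBBBBBBBBBBBBBBBBBBBBBBBBBBBBBBBBBBBBBBBBBBB..........BBB.....
248 .....BBBBBBBBBBBBBBBBBBBBBBBBBBBBBBBBBBBBBBBBBBBBBBBBBBBBB.......BBBB......
250 ......BBBBBBBBBBBBBBBBBBBBBBBBBBBBBBBBBBBBBBBBBBBBBBBBBBBBBBBBBBBBBB.......
252 .......BBBBBBBBBBBBBBBBBBBBBBBBBBBBBBBBBBBBBBBBBBBBBBB.......BBBBB.........
254 .........BBBBBBBBBBBBBBBBBBBBBBBBBBBBBBBBBBBBBBBBBBB.......................
256 ............BBBBBBBBBBBBBBBBBBBBBBBBBBBBBBBBBBBBBB.........................
258 ...............BBBBBBBBBBBBBBBBBBBBBBBBBBBBBBB.............................
260 ...................BBBBBBBBBBBBBBBBBBBBBBB.................................
```

All three beads show as green blobs on the jug floor, at top-image pixels about (289,242), (282,249) and (296,245). The jug hasn't moved. Now I'll set the carton down.

```bash
python3 -m inch '[[[0.3,0.2,15,0,0,0,0],[1,0.7,35,0,0,0,0],[1,0.7,55,0,0,0,0],[1,0.7,68,0,0,0,0],[1,0.7,75,0,0,0,0],[1,0.7,79,0,0,0,0],[1,0.7,81.5,0,0,0,0],[1,0.7,83,0,0,0,0],[1,0.7,83,0,0,0,0]]]'; python3 -m inch '[[[0,0,0.6,0,0,0,0],[0,0,1.2,0,0,0,0],[0,0,1.2,0,0,0,0]]]'; python3 -c "
from h import *
print(gpos(status.get_obs()))"
```

```text
t: 25.1
ee_pos: [560.6, 231.7, 29.8]
orientation: [0.151, 3.136, 0.002]
ft_force: [-1.0, 0.9, -2.9]
width: 55.6
grasp_force: 30.0
t: 25.4
ee_pos: [560.3, 231.5, 28.4]
orientation: [0.151, 3.137, 0.001]
ft_force: [-0.5, -0.4, -2.4]
width: 56.0
grasp_force: 30.0
[560.265 231.511  66.36 ]
```

```bash
python3 -m inch '[[[0,0,0.4,0,0,0,0],[0,0,0.8,0,0,0,0],[0,0,0.8,0,0,0,0],[0,0,0.8,0,0,0,0]]]'
```

```text
t: 25.8
ee_pos: [560.3, 231.5, 27.5]
orientation: [0.151, 3.137, 0.001]
ft_force: [0.8, -0.4, -0.3]
width: 55.5
grasp_force: 30.0
```

```bash
python3 -m inch '[[[0,0,0.5,0,0,0,0],[0,0,0.5,0,0,0,0],[0,0,0.5,0,0,0,0]]]'
```

```text
t: 26.1
ee_pos: [560.4, 231.5, 27.5]
orientation: [0.151, 3.137, 0.001]
ft_force: [-1.1, -1.3, 6.0]
width: 55.8
grasp_force: 30.0
```

It's standing on the surface (reading +6 N). Release, retreat up, then check.

```bash
python3 -m inch '[[[0,0,-0.4,0,0,0,75],[0,0,-0.4,0,0,0,100],[0,0,-0.4,0,0,0,100],[0,0,-0.4,0,0,0,100],[0,0,-0.4,0,0,0,100],[0,0,-10,0,0,0,100],[0,0,-30,0,0,0,100],[0,0,-60,0,0,0,100],[0,0,-100,0,0,0,100],[0,0,-140,0,0,0,100],[0,0,-160,0,0,0,100],[0,0,-160,0,0,0,100],[0,0,-160,0,0,0,100]]]'
python3 - <<'E'
from h import *
S=grab("side");H=S["hsv"];f,y,u=axes(YAW)
t=tab(1.3)+8*(f*np.cos(np.pi/4-1.3)+u*np.sin(np.pi/4-1.3));print(proj(S,t))
for v in range(150,202,2): print(v,''.join('W' if (H[v,u,1]<75 and H[v,u,2]>120) else 'G' if 60<H[v,u,0]<95 and H[v,u,1]>60 else '#' if max(S["frame"][v,u])<110 else '.' for u in range(255,330)))
E
```

```text
t: 27.4
ee_pos: [559.9, 231.3, 187.0]
orientation: [0.151, 3.137, 0.001]
ft_force: [-0.2, -0.6, 0.5]
width: 88.0
grasp_force: 0.0
(np.float64(264.6289878056411), np.float64(176.77341440051003))
150 ...............................................................WWWWWW......
152 ............................................................WWWWWWWWW......
154 ............................................................WWWWWWWWWWW....
156 .............................................................WWWWWWWWWWW...
158 ........................................W#GGWWWWWWWWWWWWWWWWWWWWWGGGGWWW...
160 ........................................W.GGWWWWWWWWWWWWWWWWWWWWWWGGG......
162 ........................................WGGGWWWWWWWWWWWWWWWWWWWWWWGGG......
164 .......................................WWGGGWWWWWWWWWWWWWWWWWWWWWWGGG......
166 .........................WWWWWWW.......#GGGG.WWWWWWWWWWWWWWWWWWWWWGGG......
168 ......................WWWWWWWWWWWWWWWW#GGGGGGGGGGGGGGGGGGGGGGGGGGGGGG#.....
170 ...................WWWWWWWWWWWWWWWWWWW#GGGGGGGGGGGGGGGGGGGGGGGGGGGGGG###...
172 ..............WWWWWWWW
[... 473 characters left out ...]
........######........#GGGGGGGGG#WWWWWWWWWWWWWWWW#GG#.......
186 .......................######......###GGGGGGGGGG#.WWWWWWWWWWWWW#GGG#.......
188 ..................############.....###GGGGGGGGGGGGGGGG.W#GGGGGGGGGG........
190 ...............###############......##GGGGGGGGGGGGGGGG.W#GGGGGGGGGG........
192 ...............############.###.....##GGGGGGGGGGGGGGGGGGGGGGGGGGGGG........
194 ..................#########..##.....##GGGGGGGGGGGGGGGGGGGGGGGGGGGG#........
196 .................##########..##.....###############################........
198 ..................#########..###....###....................................
200 ..................########....##....###....................................
```

The carton stands upright and free with the spout fully out, so I'm handing in.

```bash
python3 -c "
from workcell import ctrl
print(ctrl.close_job())"
```

```text
the job is handed in; nothing more can be done
None
```

Job handed in at about 27 s of the 58 s: the spout is fully out, all three beads are in the upright jug, and the carton is back upright and released; one doubt is that joints 4 and 5 sat on their limits during the pour (read -1.311 and 0.109 against -1.31 and 0.11), and no verdict came back.

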